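Find the rocking corner of the tuning plate and press its shim flat

TASK

The iron tuning plate rocks on one of its four corners. Press down on the corners with a fingertip to find the one that dips, let it come up again, then press the brass shim tab at that corner down flat, leaving the other three tabs raised. Pick nothing up, keep the plate and the block on it in place, and leave everything else on the bench undisturbed.

Things in the scene. Friction and masses are not known exactly. Their poses are not given: they have to be found in the camera images.
- bed: Fixed wooden bed board, 280 x 270 x 10 mm, lying on the bench. Origin: centre of its underside. x axis across it away from the robot, y axis to the left. Plate, supports and shims keep their places on it.
- plate: Loose dark cast-iron plate, about 2.5 kg, H-shaped seen from above: a 170 (x) x 90 (y) mm middle and four ears, each 40 (x) x 67 (y) mm, reaching out to y = +-112 mm at x = +-65 mm; 10 mm thick. Origin: centre of its underside, which lies 26 mm above the bench, 20 mm along +x of the bed board's origin; same axes as the bed.
- corner_1 (a point): Corner of the plate (nearer the robot, left (+y)): the point to press, on top of the ear in the middle of its 18 mm bright steel disc, 36 mm above the bench.
- corner_2 (a point): Corner of the plate (nearer the robot, right): the point to press, on top of the ear in the middle of its 18 mm bright steel disc, 36 mm above the bench.
- corner_3 (a point): Corner of the plate (farther, left (+y)): the point to press, on top of the ear in the middle of its 18 mm bright steel disc, 36 mm above the bench.
- corner_4 (a point): Corner of the plate (farther, right): the point to press, on top of the ear in the middle of its 18 mm bright steel disc, 36 mm above the bench.
- tab_1 (a point): Where to press the raised brass shim tab of corner_1 (nearer the robot, left (+y)): over the leaf's middle line, 30 mm from its hinge, 27 mm above the bench, about the raised leaf's height there. Fixed to the bed; does not move with the tab. The leaf, 26 mm wide, is hinged 4 mm beyond the ear's edge and runs 45 mm towards the bed's -x. Flat, its top is 14.5 mm above the bench.
- tab_2 (a point): Where to press the raised brass shim tab of corner_2 (nearer the robot, right): over the leaf's middle line, 30 mm from its hinge, 27 mm above the bench, about the raised leaf's height there. Fixed to the bed; does not move with the tab. The leaf, 26 mm wide, is hinged 4 mm beyond the ear's edge and runs 45 mm towards the bed's -x. Flat, its top is 14.5 mm above the bench.
- tab_3 (a point): Where to press the raised brass shim tab of corner_3 (farther, left (+y)): over the leaf's middle line, 30 mm from its hinge, 27 mm above the bench, about the raised leaf's height there. Fixed to the bed; does not move with the tab. The leaf, 26 mm wide, is hinged 4 mm beyond the ear's edge and runs 45 mm towards the bed's -x. Flat, its top is 14.5 mm above the bench.
- tab_4 (a point): Where to press the raised brass shim tab of corner_4 (farther, right): over the leaf's middle line, 30 mm from its hinge, 27 mm above the bench, about the raised leaf's height there. Fixed to the bed; does not move with the tab. The leaf, 26 mm wide, is hinged 4 mm beyond the ear's edge and runs 45 mm towards the bed's -x. Flat, its top is 14.5 mm above the bench.
- rock (a joint): How far the giving support is pushed down: 0 at rest to 0.004 m. Three ears stand on rigid supports; under the fourth the support gives and looks no different. Which one is not told and changes. Pushed with a finger this corner begins to dip at about 3 N, is down 4 mm at about 8 to 10 N, and springs back. The others give well under 1 mm.
- shim_r (a joint): Angle of the shim tab at the rocking corner, whichever that is: 0 to 0.06 rad at the start, with the leaf sloping up by about 0.4 rad; 0.45 rad flat. Pushed straight down at its spot, any tab turns against friction (about 4 to 6 N), stays where it is left, and stops firmly when flat; its tail then fills the gap under the ear.
- shim_p (a joint): Angle of the shim tab at one of the three firm corners (which of them is not told): 0 to 0.06 rad raised (start), 0.45 rad flat.
- shim_q (a joint): Angle of the shim tab at one of the three firm corners (which of them is not told): 0 to 0.06 rad raised (start), 0.45 rad flat.
- shim_s (a joint): Angle of the shim tab at one of the three firm corners (which of them is not told): 0 to 0.06 rad raised (start), 0.45 rad flat.
- block_1_mid (a point): Rosewood tuning block, upright, 34 mm thick, 50 mm high, standing loose about the middle of the plate's top. Point: its centre.
- block_2_mid (a point): A like rosewood tuning block (34 mm thick, 50 mm high) upright on the bench to the right. Point: its centre.
- block_3_mid (a point): A like rosewood tuning block (34 mm thick, 50 mm high) upright on the bench to the right. Point: its centre.
- hammer_mid (a point): Brass tuning hammer with a dark handle, 220 mm long, lying on the bench left of the bed board. Point: on its middle.
- fork_mid (a point): Steel tuning fork, 170 mm long, 26 mm wide, 8 mm thick, lying on the bench right of the bed board. Point: on its middle.
- bowl_mid (a point): Copper bowl, 170 mm wide, 55 mm high, on the bench to the left. Point: on its axis, half-way up.
- hoop_1_mid (a point): Iron hoop ring, 58 mm across, 7 mm high, lying in the bowl. Point: its centre.
- hoop_2_mid (a point): Iron hoop ring, 58 mm across, 7 mm high, lying in the bowl. Point: its centre.

How it is judged:
By the outcome, as a careful person would: the job done as asked, in the order asked, and still so for the second after the job is handed in, with the robot touching nothing.
It also fails if it takes over 58 s, if anything falls off the work surface, if the arm or the gripper's body presses on something with over 40 N, if the wrist force passes 120 N, or if a joint passes its speed limit or range.

ROBOT

A 6-joint arm with a two-finger parallel gripper is mounted at the origin on the work surface. World frame = base frame: x ahead of the robot, y to its left, z up, the work surface at z = 0. Lengths are in m, angles in degrees, forces in N, time in s.
With the tool pointing down it reaches from about 0.4 to 0.825 m from the base axis. Payload 7 kg.
Tool frame: the origin (TCP) lies midway between the tips of the shut fingers; the grasp point (between the pads) lies r.pinch_z behind it (r.pinch_z is the distance from the TCP to the grasp point, in m); z points along the fingers, y is the line along which they close (so a half turn about z gives the same grasp; the last joint's range is limited). The gripper opens to 88 mm and grips with 3 to 60 N. Pads are 19 mm wide; open, the fingers measure 130 mm over their backs; the gripper's body (78 mm by 193 mm) begins 47 mm behind the grasp point.
Start: joints at [85.262, 20.546, 0.682, 0, -70.136, -16.507], TCP at [0.245, 0.629, 0.227] pointing down, gripper open.
Joint ranges: [-176.03, 176.03], [-82.01, 121.73], [-58.28, 71.71], [-173.87, 95.51], [-174.79, -0.11], [-173.66, 173.66]. Speed limits (degrees/s): [136.94, 136.94, 172.46, 180, 180, 180].

INTERFACE

Orientations are given as [roll, pitch, yaw] about the fixed x, y, z axes, in that order (R = Rz(yaw) Ry(pitch) Rx(roll)).
In Python, from plant import r, optics, job gives the robot as it stands.
- The arm moves only by the shell command python3 -m crank 'ROWS' [FORCE]. ROWS is JSON, a list of rows, each an object with "xyz": the shift along the tool's x, y, z in units of 30 mm (1.0 is 30 mm), a list of three; "delta_rot": the turn, a rotation vector about the tool's x, y, z in degrees, a list of three; "claw": the closure, from 0 (fully open) to 1 (shut). A call has 1 to 20 rows; each row is the pose to reach, as a shift and turn from the pose commanded when the call began, along the tool's axes at that moment; what a row does not reach only later rows make up. A row lasts 1/8 s, in which the tool goes at most 62.5 mm and 10.7 degrees, less where a joint would pass 70% of its speed; a pose out of reach is approached as far as the arm can. A call with a gripper value outside its range is refused whole. The fingers move at their own pace and stop on an object; FORCE is the grip in N (left out, the last holds). Time passes only in rows, so rows that repeat a pose let the fingers close. It gives the time, the measured TCP pose, the force, the opening and the grip force at its end, in the units of the state.
- r.get_state(): the state, without advancing time (a new reading comes with each control period).
- optics.capture(name): name is "scene" or "top" or "wrist"; returns a dict with "img" (480x640x3 uint8, blue, green, red), "fovy" (degrees; the focal length in pixels is half the picture's height over the tangent of half this angle, whatever the lens; pixels are square), "cx", "cy" (the principal point, pixels), "eye" and "rotation" of the camera in the world; the wrist camera has in their place "hand_eye" (4x4, takes a point from camera to tool coordinates, whose origin is the TCP and whose axes are the flange's). Camera axes: x right, y up, looking along -z (the intrinsics and any distortion apply to the point x, -y, -z); pixel columns grow to the right and rows downward; lengths in m; the calibration is good to about 2 mm. The wrist camera is an equidistant fisheye: a pixel r from the principal point sees the ray r / f radians off the axis. A picture is of the moment at which its call begins: read the wrist's pose just before it. There is no depth.
- job.close_job(): hands the job in; it is judged then, once.
The state is a dict: "time_s": time; "joints": joint angles; "qd": joint speeds; "joint_torque": joint torques, N m; "tcp_pos": TCP position; "eef_rot": TCP orientation; "contact_force": force on the tool from outside, world axes, zero at the start; "moment": the same for the moment, N m; "gripper_width": finger opening in m; "gripper_force": force on a finger pad.
Only numpy, scipy, OpenCV 4.12 (cv2) and the standard library are available. Lean on these libraries where they do the work, as an engineer would, in place of code of your own. Each camera call takes 0.05 s, during which the arm holds its last target. There are 200 camera calls.

## Working session

There is one attempt and no reset: what is moved stays moved. The work goes in short steps, Python scripts to look and compute and a shell command to move; the robot and the scene stay as the last step left them, time stands still between calls to the robot, and variables do not carry over. Pictures are saved under pics/ and viewed, at most 10 in all, crops included, and the job is handed in when it is done.

```bash
mkdir -p pics
python3 - <<'E'
from plant import r,optics
import cv2
print(r.get_state())
for n in("top","scene"):
    c=optics.capture(n); cv2.imwrite(f"pics/{n}0.png",c["img"])
    print({k:v for k,v in c.items() if k!="img"})
E
```

```text
{'time_s': 0.0, 'joints': array([ 8.52616103e+01,  2.05902906e+01,  6.34243090e-01, -2.12393111e-02,
       -7.01353301e+01, -1.65077592e+01]), 'qd': array([-0.02407694,  0.03684708,  0.00216998,  0.03242214,  0.00381422,
       -0.02309454]), 'joint_torque': array([-1.44530886e-04, -5.82714021e+01,  2.93043727e+01,  6.99717969e+00,
        6.93194437e-03, -1.75071955e-04]), 'tcp_pos': array([0.24443528, 0.62866506, 0.22563565]), 'eef_rot': array([ 1.79906715e+02, -6.82375501e-03, -2.12533764e+01]), 'contact_force': array([-0.06266389, -0.85302271,  0.2741329 ]), 'moment': array([0.00393552, 0.04316108, 0.01141808]), 'gripper_force': 0.0, 'gripper_width': 0.0876419087595738}
{'fovy': 53.35392569425818, 'cx': 320.76854941053887, 'cy': 238.36286304175184, 'eye': array([0.44104721, 0.02990358, 1.28595849]), 'rotation': array([  5.11216018,   0.40655982, -91.34334655])}
{'fovy': 47.627563970381075, 'cx': 319.6878272536265, 'cy': 246.56531642886526, 'eye': array([ 1.69254494, -0.76955447,  1.01114743]), 'rotation': array([56.61261527,  0.53860607, 54.88537967])}
```

View pics/top0.png

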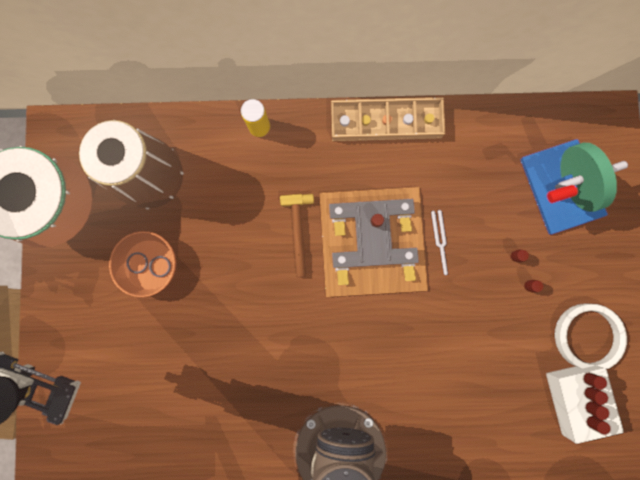

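View pics/scene0.png

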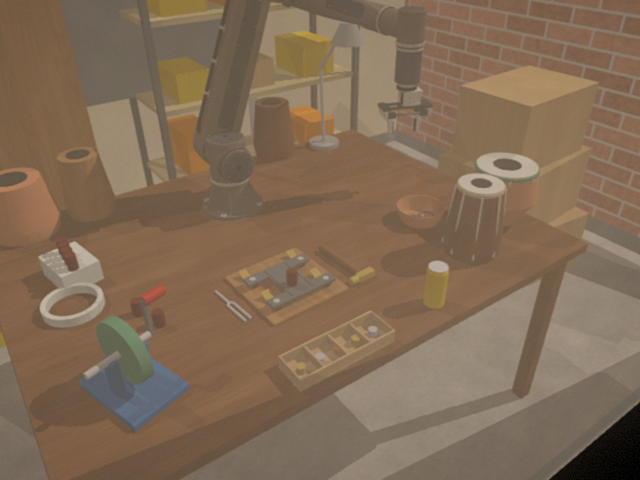

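```bash
cat > h.py <<'E'
import numpy as np
from scipy.spatial.transform import Rotation as R
def ray(c,u,v):
    f=240/np.tan(np.radians(c["fovy"]/2))
    d=R.from_euler("xyz",c["rotation"],degrees=True).as_matrix()@np.array([(u-c["cx"])/f,-(v-c["cy"])/f,-1])
    return d
def px2w(c,u,v,z):
    d=ray(c,u,v); return c["eye"]+d*(z-c["eye"][2])/d[2]
E
python3 - <<'E'
from plant import optics
from h import *
import cv2
c=optics.capture("top")
cr=c["img"][180:305,275:455]; cv2.imwrite("pics/topc.png",cv2.resize(cr,(792,550),interpolation=cv2.INTER_CUBIC))
for n,u,v,z in[("bed",374,242,.01),("drumtop",112,150,.25),("drumtopR",146,152,.25),("bowl",142,265,.05),("base",344,450,0.0),("can",253,110,.1)]: print(n,px2w(c,u,v,z).round(3))
E
```

```text
bed [ 0.542 -0.106  0.01 ]
drumtop [0.742 0.494 0.25 ]
drumtopR [0.736 0.418 0.25 ]
bowl [0.494 0.501 0.05 ]
base [ 0.003 -0.011  0.   ]
can [0.881 0.201 0.1  ]
```

View pics/topc.png

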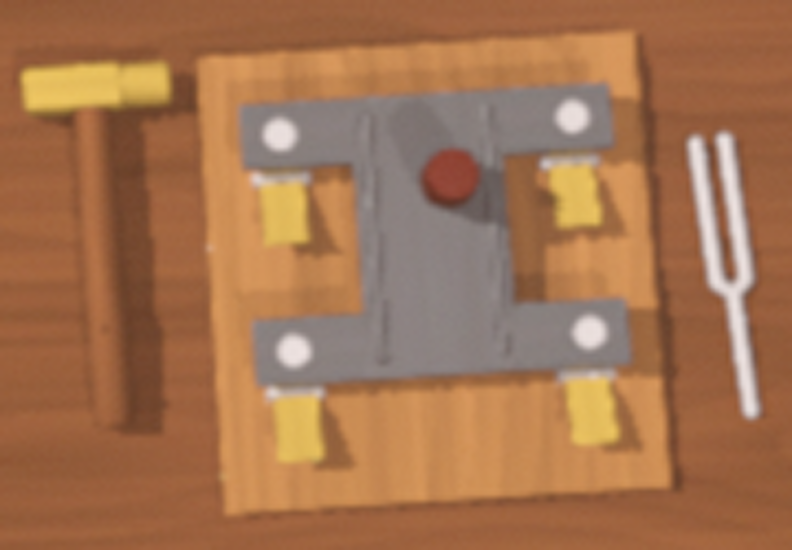

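```bash
cat > fit.py <<'E'
from plant import optics,r
from h import *
c=optics.capture("top")
P=[px2w(c,275+(x+.5)/4.4-.5,180+(y+.5)/4.4-.5,z) for x,y,z in [(293,351,.036),(589,331,.036),(279,134,.036),(572,116,.036),(451,178,.086),(300,425,.027),(592,410,.027),(286,210,.027),(576,195,.027)]]
P=np.array(P); print(P.round(4))
ctr=P[:4].mean(0)
d=(P[0]-P[1]+P[2]-P[3]); yaw=np.degrees(np.arctan2(-d[0],d[1]))
d2=P[2]+P[3]-P[0]-P[1]; yaw2=np.degrees(np.arctan2(d2[1],d2[0]))
print(ctr,yaw,yaw2, np.linalg.norm(d)/2,np.linalg.norm(d2)/2)
W=np.radians((yaw+yaw2)/2);M=np.array([[np.cos(W),-np.sin(W)],[np.sin(W),np.cos(W)]])
print("local",((P[:,:2]-ctr[:2])@M).round(4), r.pinch_z)
def tool(p,s=None):
    s=s or r.get_state(); A=R.from_euler("xyz",s["eef_rot"],degrees=True).as_matrix()
    return A.T@(np.array(p)-s["tcp_pos"])/.03
E
python3 - <<'E'
from fit import *
for i in range(4): print(tool([*P[i,:2],.08]).round(2))
print(r.get_state()["eef_rot"])
E
```

```text
[[ 0.4966 -0.016   0.036 ]
 [ 0.5043 -0.1922  0.036 ]
 [ 0.6269 -0.0112  0.036 ]
 [ 0.6335 -0.1872  0.036 ]
 [ 0.5916 -0.1076  0.086 ]
 [ 0.4527 -0.0193  0.027 ]
 [ 0.4575 -0.1937  0.027 ]
 [ 0.582  -0.0144  0.027 ]
 [ 0.5868 -0.1892  0.027 ]]
[ 0.56532576 -0.10163311  0.036     ] 2.3243923627673966 2.182456914232855 0.17624443532304698 0.1299274441307513
local [[-0.0653  0.0883]
 [-0.0646 -0.0881]
 [ 0.0651  0.088 ]
 [ 0.0648 -0.0881]
 [ 0.026  -0.007 ]
 [-0.1093  0.0867]
 [-0.1113 -0.0878]
 [ 0.0201  0.0865]
 [ 0.018  -0.0884]] 0.0188
[15.62 16.98  4.89]
[17.99 22.37  4.89]
[19.61 15.26  4.88]
[21.94 20.65  4.89]
[ 1.79943268e+02 -7.95364385e-03 -2.12495927e+01]
```

```bash
python3 -m crank '[{"xyz":[2,2,0],"delta_rot":[0,0,8],"claw":1},{"xyz":[4,4.3,0],"delta_rot":[0,0,16],"claw":1},{"xyz":[6,6.5,0],"delta_rot":[0,0,25],"claw":1},{"xyz":[8,8.7,0],"delta_rot":[0,0,34],"claw":1},{"xyz":[10,10.9,0],"delta_rot":[0,0,43],"claw":1},{"xyz":[12,13,0],"delta_rot":[0,0,52],"claw":1},{"xyz":[14,15.2,1],"delta_rot":[0,0,60],"claw":1},{"xyz":[15.62,16.98,2],"delta_rot":[0,0,66.5],"claw":1},{"xyz":[15.62,16.98,3.5],"delta_rot":[0,0,66.5],"claw":1},{"xyz":[15.62,16.98,4.8],"delta_rot":[0,0,66.5],"claw":1},{"xyz":[15.62,16.98,4.8],"delta_rot":[0,0,66.5],"claw":1},{"xyz":[15.62,16.98,4.8],"delta_rot":[0,0,66.5],"claw":1},{"xyz":[15.62,16.98,4.8],"delta_rot":[0,0,66.5],"claw":1},{"xyz":[15.62,16.98,4.8],"delta_rot":[0,0,66.5],"claw":1},{"xyz":[15.62,16.98,4.8],"delta_rot":[0,0,66.5],"claw":1}]' 20
python3 - <<'E'
from fit import *
s=r.get_state(); print(s["contact_force"],s["eef_rot"],s["joints"])
for i in range(4): print(tool([*P[i,:2],.036],s).round(2))
E
```

```text
time_s: 2.08
tcp_pos: [0.4972, -0.0146, 0.0834]
eef_rot: [-179.9, 0.0, -87.7]
contact_force: [-0.2, 0.4, -1.0]
gripper_width: 0.0006
gripper_force: 0.0
[[ 0.4966 -0.016   0.036 ]
 [ 0.5043 -0.1922  0.036 ]
 [ 0.6269 -0.0112  0.036 ]
 [ 0.6335 -0.1872  0.036 ]
 [ 0.5916 -0.1076  0.086 ]
 [ 0.4527 -0.0193  0.027 ]
 [ 0.4575 -0.1937  0.027 ]
 [ 0.582  -0.0144  0.027 ]
 [ 0.5868 -0.1892  0.027 ]]
[ 0.56532576 -0.10163311  0.036     ] 2.3243923627673966 2.182456914232855 0.17624443532304698 0.1299274441307513
local [[-0.0653  0.0883]
 [-0.0646 -0.0881]
 [ 0.0651  0.088 ]
 [ 0.0648 -0.0881]
 [ 0.026  -0.007 ]
 [-0.1093  0.0867]
 [-0.1113 -0.0878]
 [ 0.0201  0.0865]
 [ 0.018  -0.0884]] 0.0188
[-0.72472111 -0.95251646  0.53085731] [-1.79899978e+02  3.15256668e-02 -8.76630055e+01] [ 2.10125447e+01  1.22626427e+01 -3.22762965e+01  3.03882969e-03
 -4.53562108e+01 -1.86777111e+01]
[0.05 0.03 1.58]
[5.93 0.01 1.58]
[ 0.07 -4.32  1.59]
[ 5.94 -4.3   1.59]
```

```bash
python3 -m crank '[{"xyz":[0.05,0.03,0.8],"delta_rot":[0,0,0],"claw":1},{"xyz":[0.05,0.03,1.3],"delta_rot":[0,0,0],"claw":1},{"xyz":[0.05,0.03,1.5],"delta_rot":[0,0,0],"claw":1},{"xyz":[0.05,0.03,1.5],"delta_rot":[0,0,0],"claw":1},{"xyz":[0.05,0.03,1.5],"delta_rot":[0,0,0],"claw":1}]'; python3 -m crank '[{"xyz":[0,0,0.05],"delta_rot":[0,0,0],"claw":1},{"xyz":[0,0,0.1],"delta_rot":[0,0,0],"claw":1},{"xyz":[0,0,0.1],"delta_rot":[0,0,0],"claw":1}]';  python3 -m crank '[{"xyz":[0,0,0.04],"delta_rot":[0,0,0],"claw":1},{"xyz":[0,0,0.04],"delta_rot":[0,0,0],"claw":1},{"xyz":[0,0,0.04],"delta_rot":[0,0,0],"claw":1}]'
```

```text
time_s: 2.75
tcp_pos: [0.4965, -0.0166, 0.0383]
eef_rot: [-179.9, 0.0, -87.7]
contact_force: [1.2, -0.2, -0.3]
gripper_width: 0.0002
gripper_force: 0.0
time_s: 3.12
tcp_pos: [0.4964, -0.0169, 0.0362]
eef_rot: [-179.9, 0.0, -87.7]
contact_force: [-6.4, 2.3, 17.4]
gripper_width: 0.0006
gripper_force: 9.1
time_s: 3.5
tcp_pos: [0.4964, -0.0169, 0.036]
eef_rot: [-179.9, 0.0, -87.7]
contact_force: [-11.2, 3.1, 32.2]
gripper_width: 0.0004
gripper_force: 16.0
```

```bash
python3 -m crank '[{"xyz":[0,0,-0.3],"delta_rot":[0,0,0],"claw":1},{"xyz":[0,0,-1],"delta_rot":[0,0,0],"claw":1},{"xyz":[2,0,-1],"delta_rot":[0,0,0],"claw":1},{"xyz":[4,0,-1],"delta_rot":[0,0,0],"claw":1},{"xyz":[5.9,-0.02,-1],"delta_rot":[0,0,0],"claw":1},{"xyz":[5.9,-0.02,-1],"delta_rot":[0,0,0],"claw":1},{"xyz":[5.9,-0.02,-0.5],"delta_rot":[0,0,0],"claw":1},{"xyz":[5.9,-0.02,-0.15],"delta_rot":[0,0,0],"claw":1},{"xyz":[5.9,-0.02,-0.15],"delta_rot":[0,0,0],"claw":1},{"xyz":[5.9,-0.02,-0.15],"delta_rot":[0,0,0],"claw":1}]'; python3 -m crank '[{"xyz":[0,0,0.04],"delta_rot":[0,0,0],"claw":1},{"xyz":[0,0,0.08],"delta_rot":[0,0,0],"claw":1},{"xyz":[0,0,0.08],"delta_rot":[0,0,0],"claw":1}]'
```

```text
time_s: 4.75
tcp_pos: [0.5034, -0.1928, 0.0373]
eef_rot: [180.0, 0.0, -87.7]
contact_force: [0.9, -0.1, 0.0]
gripper_width: 0.0004
gripper_force: 0.0
time_s: 5.12
tcp_pos: [0.5036, -0.1934, 0.0363]
eef_rot: [-180.0, 0.0, -87.7]
contact_force: [-2.2, 4.7, 10.9]
gripper_width: 0.0005
gripper_force: 5.1
```

```bash
python3 -m crank '[{"xyz":[0,0,-0.3],"delta_rot":[0,0,0],"claw":1},{"xyz":[0,0,-1],"delta_rot":[0,0,0],"claw":1},{"xyz":[0,-2,-1],"delta_rot":[0,0,0],"claw":1},{"xyz":[0.02,-4.31,-1],"delta_rot":[0,0,0],"claw":1},{"xyz":[0.02,-4.31,-1],"delta_rot":[0,0,0],"claw":1},{"xyz":[0.02,-4.31,-0.5],"delta_rot":[0,0,0],"claw":1},{"xyz":[0.02,-4.31,-0.1],"delta_rot":[0,0,0],"claw":1},{"xyz":[0.02,-4.31,-0.1],"delta_rot":[0,0,0],"claw":1},{"xyz":[0.02,-4.31,-0.1],"delta_rot":[0,0,0],"claw":1}]'; python3 -m crank '[{"xyz":[0,0,0.04],"delta_rot":[0,0,0],"claw":1},{"xyz":[0,0,0.08],"delta_rot":[0,0,0],"claw":1},{"xyz":[0,0,0.08],"delta_rot":[0,0,0],"claw":1}]'
```

```text
time_s: 6.25
tcp_pos: [0.6322, -0.1895, 0.0387]
eef_rot: [180.0, -0.0, -87.8]
contact_force: [0.8, 0.2, -0.5]
gripper_width: 0.0004
gripper_force: 0.0
time_s: 6.62
tcp_pos: [0.6328, -0.1894, 0.0364]
eef_rot: [-180.0, -0.0, -87.7]
contact_force: [-0.4, 0.1, 2.0]
gripper_width: 0.0004
gripper_force: 0.8
```

```bash
python3 -m crank '[{"xyz":[0,0,0.03],"delta_rot":[0,0,0],"claw":1},{"xyz":[0,0,0.06],"delta_rot":[0,0,0],"claw":1},{"xyz":[0,0,0.06],"delta_rot":[0,0,0],"claw":1}]'
```

```text
time_s: 7.0
tcp_pos: [0.6329, -0.1895, 0.0348]
eef_rot: [-180.0, -0.0, -87.7]
contact_force: [-2.0, 0.5, 5.9]
gripper_width: 0.0004
gripper_force: 3.1
```

```bash
python3 -m crank '[{"xyz":[0,0,0.04],"delta_rot":[0,0,0],"claw":1},{"xyz":[0,0,0.08],"delta_rot":[0,0,0],"claw":1},{"xyz":[0,0,0.1],"delta_rot":[0,0,0],"claw":1},{"xyz":[0,0,0.1],"delta_rot":[0,0,0],"claw":1}]'
```

```text
time_s: 7.5
tcp_pos: [0.6331, -0.1896, 0.0327]
eef_rot: [-179.9, -0.0, -87.7]
contact_force: [-3.0, 0.7, 12.6]
gripper_width: 0.0003
gripper_force: 5.7
```

```bash
python3 -m crank '[{"xyz":[0,0,-0.15],"delta_rot":[0,0,0],"claw":1},{"xyz":[0,0,-0.5],"delta_rot":[0,0,0],"claw":1},{"xyz":[0,0,-1],"delta_rot":[0,0,0],"claw":1},{"xyz":[0,0,-1],"delta_rot":[0,0,0],"claw":1},{"xyz":[-0.09,1.77,-1],"delta_rot":[0,0,0],"claw":1},{"xyz":[-0.09,1.77,-1],"delta_rot":[0,0,0],"claw":1},{"xyz":[-0.09,1.77,-1],"delta_rot":[0,0,0],"claw":1},{"xyz":[-0.09,1.77,-1],"delta_rot":[0,0,0],"claw":1}]'
python3 - <<'E'
from plant import optics
import cv2
a=optics.capture("scene")["img"][230:340,200:380]; b=optics.capture("wrist")["img"]
cv2.imwrite("pics/s1.png",cv2.resize(a,(792,484),interpolation=cv2.INTER_CUBIC)); cv2.imwrite("pics/w1.png",b)
E
```

```text
time_s: 8.5
tcp_pos: [0.5805, -0.1888, 0.0613]
eef_rot: [-180.0, -0.0, -87.7]
contact_force: [0.2, 0.1, 0.3]
gripper_width: 0.001
gripper_force: 0.0
```

View pics/w1.png

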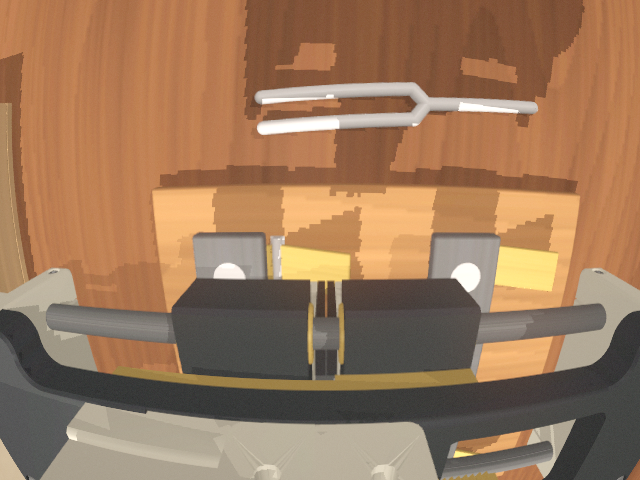

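Wrist view: the shut fingers (~325,340) sit over tab 4 (yellow, ~315,263), clear of the ear (~230,270). I'll press down.

```bash
python3 -m crank '[{"xyz":[0.02,0,0.5],"delta_rot":[0,0,0],"claw":1},{"xyz":[0.02,0.02,0.9],"delta_rot":[0,0,0],"claw":1},{"xyz":[0.02,0.02,1.0],"delta_rot":[0,0,0],"claw":1},{"xyz":[0.02,0.02,1.1],"delta_rot":[0,0,0],"claw":1},{"xyz":[0.02,0.02,1.2],"delta_rot":[0,0,0],"claw":1},{"xyz":[0.02,0.02,1.3],"delta_rot":[0,0,0],"claw":1},{"xyz":[0.02,0.02,1.3],"delta_rot":[0,0,0],"claw":1}]'; python3 -m crank '[{"xyz":[0,0,0.1],"delta_rot":[0,0,0],"claw":1},{"xyz":[0,0,0.2],"delta_rot":[0,0,0],"claw":1},{"xyz":[0,0,0.25],"delta_rot":[0,0,0],"claw":1},{"xyz":[0,0,0.25],"delta_rot":[0,0,0],"claw":1}]'
```

```text
time_s: 9.48
tcp_pos: [0.579, -0.1894, 0.0221]
eef_rot: [-180.0, 0.0, -87.7]
contact_force: [0.1, 0.4, -0.0]
gripper_width: 0.0004
gripper_force: 0.1
time_s: 9.98
tcp_pos: [0.5786, -0.1894, 0.0147]
eef_rot: [180.0, 0.0, -87.7]
contact_force: [-2.5, 0.3, 5.2]
gripper_width: 0.0002
gripper_force: 2.2
```

```bash
python3 -m crank '[{"xyz":[0,0,0.04],"delta_rot":[0,0,0],"claw":1},{"xyz":[0,0,0.08],"delta_rot":[0,0,0],"claw":1},{"xyz":[0,0,0.08],"delta_rot":[0,0,0],"claw":1}]'
```

```text
time_s: 10.35
tcp_pos: [0.5787, -0.1895, 0.0142]
eef_rot: [180.0, -0.0, -87.7]
contact_force: [-7.9, 3.5, 21.7]
gripper_width: 0.0002
gripper_force: 10.7
```

Firm stop reached at flat height. Lift clear straight up, then retreat towards the robot for a look.

```bash
python3 -m crank '[{"xyz":[0,0,-0.2],"delta_rot":[0,0,0],"claw":1},{"xyz":[0,0,-1],"delta_rot":[0,0,0],"claw":1},{"xyz":[0,0,-3],"delta_rot":[0,0,0],"claw":1},{"xyz":[0,0,-5],"delta_rot":[0,0,0],"claw":1},{"xyz":[0,2,-6],"delta_rot":[0,0,0],"claw":1},{"xyz":[2,4,-6],"delta_rot":[0,0,0],"claw":1},{"xyz":[4,4,-6],"delta_rot":[0,0,0],"claw":1},{"xyz":[5,4,-6],"delta_rot":[0,0,0],"claw":1},{"xyz":[5,4,-6],"delta_rot":[0,0,0],"claw":1},{"xyz":[5,4,-6],"delta_rot":[0,0,0],"claw":1}]'
python3 - <<'E'
from plant import optics
import cv2,numpy as np
a=optics.capture("scene")["img"][240:330,215:365]; b=optics.capture("top")["img"][180:305,275:455]
o=[cv2.resize(a,(500,300),interpolation=cv2.INTER_CUBIC),cv2.resize(b,(432,300),interpolation=cv2.INTER_CUBIC)]
o=np.vstack([np.pad(i,((0,0),(0,500-i.shape[1]),(0,0))) for i in o]); cv2.imwrite("pics/f1.png",o)
E
```

```text
time_s: 11.6
tcp_pos: [0.4649, -0.3439, 0.1918]
eef_rot: [180.0, 0.0, -87.8]
contact_force: [0.2, -0.2, -0.3]
gripper_width: 0.0003
gripper_force: 0.0
```

View pics/f1.png

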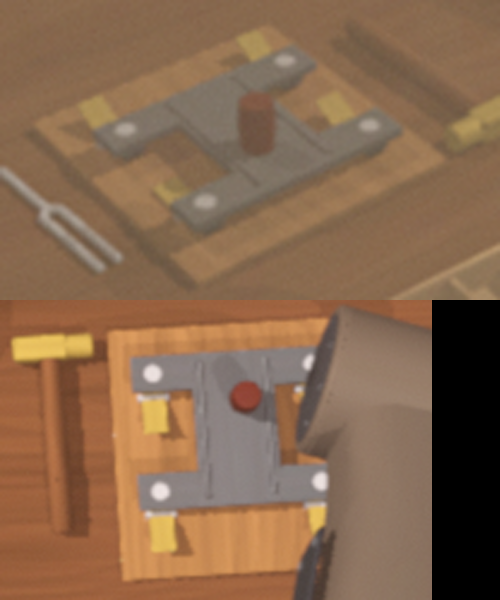

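The picture shows tab 4 flat, with only its end visible at about (170,190). The other three tabs, at (97,110), (255,45) and (335,107), are still raised, and the block and plate are in place.

```bash
python3 -c "
from plant import job
print(job.close_job())"
```

```text
the job is handed in; nothing more can be done
None
```

Corner_4 (far right) is the one that rocks: it dipped about 3.5 mm at 12.6 N, while corners 1 and 2 stayed firm and corner 3 was not pressed; I let it come up, pressed tab_4 down flat, left the other three tabs raised with plate and block in place, and handed the job in at about 12 s, with no verdict returned.

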